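# Shut the two-part vessel carrier and clip its rim

### The arm

A 6-joint arm with a two-finger parallel gripper is mounted at the origin on the work surface. World frame = base frame: x ahead of the robot, y to its left, z up, the work surface at z = 0. Lengths are in m, angles in rad, forces in N, time in s.
With the tool pointing down it reaches from about 0.35 to 0.775 m from the base axis. Payload 7.3 kg.
Tool frame: the origin (TCP) lies at the very end of the fingers, on their centre line; the grasp point (between the pads) lies 19 mm behind it (robot.hold_point_z is the distance from the TCP to the grasp point, in m); z points along the fingers, y is the direction in which the jaws open and shut (so a half turn about z gives the same grasp; the last joint's range is limited). The gripper opens to 92 mm and grips with 3 to 60 N. Pads are 19 mm wide; open, the fingers measure 130 mm over their backs; the gripper's body (75 mm by 190 mm) begins 47 mm behind the grasp point.
Start: joints at [1.022, 0.342, 1.524, -0, 1.275, -0.146], TCP at [0.206, 0.483, 0.227] pointing down, gripper open.
Joint ranges: [-2.53, 2.53], [-0.77, 2.02], [0.04, 2.7], [-1, 4.14], [0.28, 2.66], [-3.11, 3.11]. Speed limits (rad/s): [2.57, 2.57, 3.14, 3.14, 3.14, 3.14].

### API

Orientations are given as [roll, pitch, yaw] about the fixed x, y, z axes, in that order (R = Rz(yaw) Ry(pitch) Rx(roll)).
In Python, from cell import monitor, viewer, robot gives the robot as it stands.
- The arm moves only by the tool move_arm, never from a script. Its argument "deltas" is a list of rows, each an object of numbers: "x", "y", "z": the shift along the tool's x, y, z in m; "wx", "wy", "wz": the turn, a rotation vector about the tool's x, y, z in degrees; "hand": the opening, from 0 (shut) to 1 (fully open). In form: [{"x": .., "y": .., "z": .., "wx": .., "wy": .., "wz": .., "hand": ..}, ...]. A call has 1 to 8 rows; each row is the pose to reach, as a shift and turn from the pose commanded when the call began, along the tool's axes at that moment; what a row does not reach only later rows make up. A row lasts 1/8 s, in which the tool goes at most 62.5 mm and 10.7 degrees, less where a joint would pass 70% of its speed; a pose out of reach is approached as far as the arm can. A call with a gripper value outside its range is refused whole. The fingers move at their own pace and stop on an object; "grip_force" is the grip in N (left out, the last holds). Time passes only in rows, so rows that repeat a pose let the fingers close. It gives the time, the measured TCP pose, the force and the opening at its end, in the units of the state.
- monitor.observe(): the state, without advancing time (a new reading comes with each control period).
- viewer.read_camera(name): name is "side" or "top" or "wrist"; returns the picture (420x560x3 uint8, red, green, blue); there is no depth.
- viewer.camera_params(name): a dict with "camera_matrix" (3x3 intrinsics, pixels), "k1" (the pictures are not rectified: a ray, as slopes to the right and down, at radius r is drawn at 1 + k1 r^2 times it, then the intrinsics apply), "R" (3x3) and "t" (3): a world point X has camera coordinates R X + t. Camera axes: x right, y down, z forward; pixel columns grow to the right and rows downward; lengths in m; the calibration is good to about 2 mm. A picture is of the moment at which its call begins: read the wrist's pose just before it. camera_params takes no time and is no camera call; for the wrist camera it gives the pose at the moment of the call.
- robot.hand_in(): hands the job in, once; it reports no verdict.
The state is a dict: "time": time; "qpos": joint angles; "qvel": joint speeds; "joint_efforts": joint torques, N m; "tool_pos": TCP position; "tool_rot": TCP orientation; "contact_force": force on the tool from outside, world axes, zero at the start; "torque": the same for the moment, N m; "opening": finger opening in m.
Only numpy, scipy, OpenCV 4.12 (cv2) and the standard library are available. Lean on these libraries where they do the work, as an engineer would, in place of code of your own. Each camera call takes 0.05 s, during which the arm holds its last target. There are 200 camera calls.

### The job

Pack the little jar for storage: swing both white half shells up around it until they are fully shut, edge to edge, then push the grey clip fully home over the middle of the joined upright rim on top, lined up with it, so that it holds the two halves together. Feel your way and do not force anything, do not knock the jar over or shift it, leave the other things on the bench alone, and let go of everything.

Things in the scene. Friction and masses are not known exactly. Their poses are not given: they have to be found in the camera images.
- carrier: Vessel carrier, fixed to the table: aluminium plate 200 x 170 x 20 mm (own x, y, z), origin under its centre. White half shells hinge on its top along lines parallel to x: shell_a at y = +50 mm, shell_b at y = -50 mm, 20 mm above the origin. Shut, they form an eight-sided housing 100 x 100 mm, 100 mm high, meeting in the plane y = 0.
- seam (a point): Fixed to the carrier (same axes), 138 mm above its origin: centre of the top edge of the joined upright rim when both shells are fully shut. The joined rim is 60 mm long (x), 12 mm thick (y; 6 mm from each shell), with rounded top corners, and rises 18 mm above the shells' flat roof.
- shell_a (a joint): Opening angle of the half shell on the +y side, rad: 0 = fully shut on its stop, grows as it tips outward (to +y), at most 1.3. The hinge is stiff: the shell (160 g) stays where left and needs about 2 to 4 N at its upper edge to swing. Pushing with more than 45 N would damage it.
- shell_b (a joint): The same for the half shell on the -y side; it tips outward to -y.
- shell_a_edge (a point): Middle of the upper outer edge of shell_a: 100 mm straight up the flat outer wall (52 mm wide along x, 4 mm thick) from its hinge line. Its z axis runs up the wall, its y axis is square to the wall.
- shell_b_edge (a point): The same on shell_b.
- shell_a_rim (a point): Middle of the top edge of shell_a's half of the upright rim, on its mating face (this point meets point seam when shut).
- shell_b_rim (a point): The same on shell_b.
- clip: Loose grey rim clip, 50 mm long (its x), 24 wide (y), 40 high, about 60 g, standing on its two legs, slot downward. The slot runs the full length along x, 14 mm wide, 15 deep, with rounded lips; the upper 25 mm is solid. Origin at the centre of the underside, between the leg tips; fully home it is 15 mm below point seam. Do not press over 60 N. Either way round.
- jar: Small terracotta jar, 60 mm in diameter, 66 mm high, about 160 g, standing loose on the felt in the middle of the carrier plate. Origin under its foot.
- sample_box: Bystander: cardboard box 64 x 64 x 44 mm. Origin under its centre.
- loupe: Bystander: black magnifier lying flat, ring 66 mm across, handle 95 mm. Origin under the ring's centre.
- sherd: Bystander: flat terracotta fragment about 64 mm across, 14 mm thick. Origin under its centre.
Mind the look-alikes: they are no part of the job. What is shaped like the jar but green or purple is not meant.

How it is judged:
On the way, in this order (a step that is already met when the one before it is completed fails the run):
1. both half shells are shut (each within 0.03 rad of its stop) before the clip is on (value of joint each of shell_a, shell_b below 0.03 rad), for 0.2 s.
2. the clip is fully home on the rim (z of clip in the frame of seam below -0.0125 m and y of clip in the frame of seam between -0.004 and 0.004 m and x of clip in the frame of seam between -0.03 and 0.03 m), for 0.2 s.
At the end, for the whole second after the job is handed in: Shells within 0.022 rad of shut; clip origin 12.5-17.5 mm below seam, within 4 mm across and 15 mm along the rim, 0.12 rad of its direction and of upright, at rest; jar upright (0.15 rad), within 20 mm of the carrier's middle; sample box, loupe, sherd moved under 30 mm (value of joint each of shell_a, shell_b below 0.022 rad and z of clip in the frame of seam between -0.0175 and -0.0125 m and y of clip in the frame of seam between -0.004 and 0.004 m and x of clip in the frame of seam between -0.015 and 0.015 m and angle between the x axis of clip and the x axis of seam, either way round below 0.12 rad and angle between clip's own z axis and vertical below 0.12 rad and linear speed of clip below 0.02 m/s and angle between jar's own z axis and vertical below 0.15 rad and horizontal distance between jar and carrier below 0.02 m and distance of each of sample_box, loupe, sherd from where it was at the start of the episode below 0.03 m); the robot touches nothing.
It fails at once if a shell or the carrier is forced (the robot pushes on it with more than 45 N) (contact force between any of the fingers, the arm and carrier above 45 N).
It fails at once if the carrier is forced through the clip (more than 60 N) (contact force between clip and carrier above 60 N).
It fails at once if the jar is knocked over (angle between jar's own z axis and vertical above 0.4 rad).
It fails at once if a bystander (sample box, loupe or sherd) is moved more than 30 mm (distance of any of sample_box, loupe, sherd from where it was at the start of the episode above 0.03 m).
It also fails if it takes over 62 s, if anything falls off the work surface, if the arm or the gripper's body presses on something with over 40 N, if the wrist force passes 120 N, or if a joint passes its speed limit or range.

## Working session

There is one attempt and no reset: what is moved stays moved. The work goes in short steps, Python scripts to look and compute and a tool call to move; the robot and the scene stay as the last step left them, time stands still between calls to the robot, and variables do not carry over. Pictures are saved under pics/ and viewed, about 8 in all and at most 12, crops included, and the job is handed in when it is done.

Besides the shell and the picture viewer there is one more tool, called after "Call:" in YAML: its name, and indented under it one key for each argument. move_arm: Moves the arm, as the interface text tells. Its arguments: {"type":"object","properties":{"deltas":{"type":"array","items":{"type":"object","properties":{"x":{"type":"number"},"y":{"type":"number"},"z":{"type":"number"},"wx":{"type":"number"},"wy":{"type":"number"},"wz":{"type":"number"},"hand":{"type":"number"}}}},"grip_force":{"type":"number"}},"required":["deltas"]}

```bash
mkdir -p pics; ls; python3 - <<'E'
from cell import monitor, viewer, robot
import cv2,numpy as np
for n in ("top","side"):
    cv2.imwrite(f"pics/{n}0.png",cv2.cvtColor(viewer.read_camera(n),cv2.COLOR_RGB2BGR))
    p=viewer.camera_params(n); print(n,p)
print(monitor.observe())
E
```

```text
pics
top {'camera_matrix': array([[479.33353775,   0.        , 273.39383599],
       [  0.        , 479.33353775, 206.2692766 ],
       [  0.        ,   0.        ,   1.        ]]), 'k1': -0.17137953295268774, 'R': array([[ 0.02188697, -0.9997393 , -0.00650319],
       [-0.99648875, -0.02128907, -0.08097498],
       [ 0.08081542,  0.00825266, -0.99669492]]), 't': array([-0.00384849,  0.54124782,  1.11940164])}
side {'camera_matrix': array([[439.68474639,   0.        , 278.50438351],
       [  0.        , 439.68474639, 208.46582959],
       [  0.        ,   0.        ,   1.        ]]), 'k1': -0.07935827751388483, 'R': array([[ 0.9454195 , -0.32564296,  0.01177398],
       [-0.17038323, -0.52481709, -0.83398836],
       [ 0.27776163,  0.78646277, -0.55165641]]), 't': array([-0.50026269,  0.18564909,  0.80237862])}
{'time': 0.1, 'qpos': array([ 1.02201019e+00,  3.42645674e-01,  1.52488287e+00,  2.22421997e-06,
        1.27539944e+00, -1.46021451e-01]), 'qvel': array([-2.86900267e-04, -8.06094489e-05, -1.88878380e-03, -5.48173365e-05,
        1.15355154e-04,  5.34470027e-04]), 'joint_efforts': array([ 2.47099793e-03, -4.32006991e+01, -2.44694299e+01,  7.20273843e-02,
        5.26801986e-02, -4.51194580e-05]), 'tool_pos': array([0.20558802, 0.48269693, 0.22613177]), 'tool_rot': array([-3.14027184e+00, -1.96398810e-04,  2.73882719e+00]), 'contact_force': array([-0.01965781, -0.30588397, -0.33969913]), 'torque': array([ 0.00392786,  0.01888344, -0.01457639]), 'opening': 0.09177780106497592}
```

View pics/top0.png

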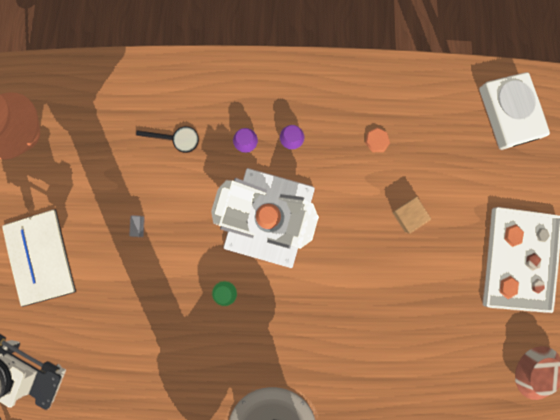

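View pics/side0.png

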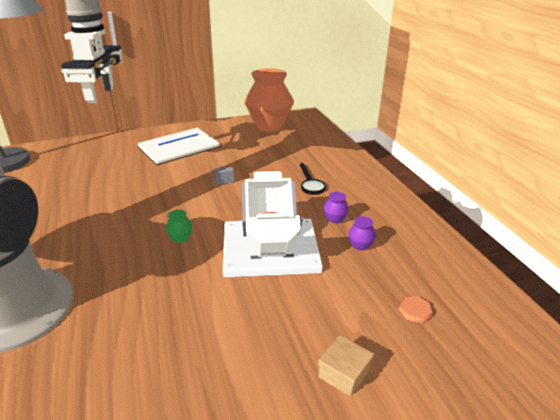

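Top: carrier at (268,217), shells opened left and right. The jar (terracotta) is at (267,216). Lookalikes are the purple jars at (245,140) and (292,137), the green one at (224,294), the large vase at (540,372) and the sherd at (377,140). Clip is at (137,226), next to nothing similar. I'll check it all with a close crop.

```bash
cat > h.py <<'E'
import numpy as np, cv2
from cell import monitor, viewer, robot
from scipy.spatial.transform import Rotation as Rn
def grab(n,f=None):
    p=viewer.camera_params(n); im=cv2.cvtColor(viewer.read_camera(n),cv2.COLOR_RGB2BGR)
    if f: cv2.imwrite('pics/'+f,im)
    return im,p
def dist(p): return np.array([p['k1'],0,0,0,0.])
def proj(p,X):
    return cv2.projectPoints(np.atleast_2d(np.asarray(X,float)),cv2.Rodrigues(p['R'])[0],p['t'],p['camera_matrix'],dist(p))[0][:,0]
def back(p,uv,z):
    s=cv2.undistortPointsIter(np.array(uv,float).reshape(-1,1,2),p['camera_matrix'],dist(p),None,None,(3,100,1e-10))[:,0]
    d=np.c_[s,np.ones(len(s))]@p['R']; c=-p['R'].T@p['t']
    return c+d*((z-c[2])/d[:,2])[:,None]
def crop(im,x0,y0,x1,y1,s): return cv2.resize(im[y0:y1,x0:x1],None,fx=s,fy=s,interpolation=cv2.INTER_CUBIC)
def state(): 
    s=monitor.observe(); print('t',s['time'],'tcp',s['tool_pos'].round(4),'rpy',s['tool_rot'].round(4),'F',s['contact_force'].round(2),'op',round(s['opening'],4)); return s
E
python3 - <<'E'
from h import *
im=cv2.imread('pics/top0.png'); s=cv2.imread('pics/side0.png')
a=crop(im,200,155,330,275,4); b=crop(im,115,200,165,250,5.5); c=crop(s,210,150,330,280,2.5)
H=max(a.shape[0],b.shape[0]+c.shape[0]); o=np.zeros((600,800,3),np.uint8)
o[:480,:520]=a; o[:275,520:795]=b; o[275:600,520-20:800]=c[:325,:300]
cv2.imwrite('pics/c1.png',o)
E
```

```text
(no output)
```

View pics/c1.png

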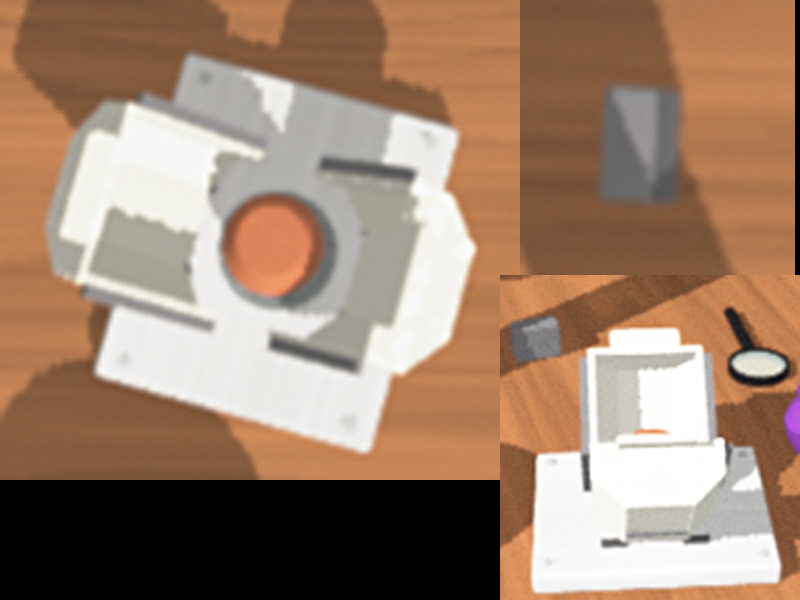

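```bash
cat >> h.py <<'E'
def shell(pose,s,th):
    # named points of a shell, s=+1/-1 side of carrier y; pose=(x,y,yaw)
    P=np.array([[26,50,100],[-26,50,100],[50,0,100],[-50,0,100],[30,0,118],[-30,0,118],[26,50,0],[-26,50,0]],float)/1000
    y=P[:,1]-.05; z=P[:,2]
    P=np.c_[P[:,0],s*(.05+y*np.cos(th)+z*np.sin(th)),.02+z*np.cos(th)-y*np.sin(th)]
    c,n=np.cos(pose[2]),np.sin(pose[2]); return P@np.array([[c,n,0],[-n,c,0],[0,0,1]])+[pose[0],pose[1],0]
E
python3 - <<'E'
from h import *
from scipy.optimize import least_squares
T=viewer.camera_params('top');S=viewer.camera_params('side')
C=back(T,[(246.75,168.75),(314.25,187),(292.75,268),(224,249)],.02)
print(C.round(4)); m=C.mean(0); d=(C[0]+C[1]-C[2]-C[3])/2; d2=(C[0]+C[3]-C[1]-C[2])/2
print('centre',m,'len',np.linalg.norm(d),np.linalg.norm(d2),'yaw',np.arctan2(d[1],d[0]),np.arctan2(-d2[0],d2[1]))
pose=(m[0],m[1],(np.arctan2(d[1],d[0])+np.arctan2(-d2[0],d2[1]))/2); print(pose)
K=back(T,[(131.7,216),(143.7,216.4),(144.1,236.9),(129.9,236.4)],.04);print('clip',K.round(4),K.mean(0))
c=lambda a:np.array(a)/4+[200,155]
L=c([(65,150),(50,225),(125,100),(80,280),(95,135),(62,240)]); R=c([(475,250),(457,328),(420,185),(370,365)])
for s,o in((1,L),(-1,R)):
    i=list(range(len(o)))
    r=least_squares(lambda q:(proj(T,shell(pose,s,q[0]))[i]-o).ravel(),[.6],loss='soft_l1');print(s,r.x,r.fun.reshape(-1,2).round(1).tolist())
    th=r.x[0]
    im=cv2.imread('pics/top0.png') if s==1 else im
    si=cv2.imread('pics/side0.png') if s==1 else si
    a=crop(im,200,155,330,275,4) if s==1 else a; b=crop(si,210,150,330,280,4) if s==1 else b
    for q in (proj(T,shell(pose,s,th))-[200,155])*4: cv2.circle(a,tuple(int(v) for v in q),3,(0,0,255) if s>0 else (255,0,0),-1)
    for q in (proj(S,shell(pose,s,th))-[210,150])*4: cv2.circle(b,tuple(int(v) for v in q),3,(0,0,255) if s>0 else (255,0,0),-1)
    print(shell(pose,s,th).round(3)[:2].tolist())
o=np.zeros((520,800,3),np.uint8); o[:390,:420]=cv2.resize(a,(420,390)); o[:416,420:800]=cv2.resize(b,(380,416)); cv2.imwrite('pics/c2.png',o)
E
```

```text
[[ 0.6305  0.0739  0.02  ]
 [ 0.5897 -0.089   0.02  ]
 [ 0.3958 -0.0411  0.02  ]
 [ 0.437   0.123   0.02  ]]
centre [0.51324678 0.01671312 0.02      ] len 0.19973031007049236 0.16858644953747268 yaw -0.24507529055826796 -0.24553876336318567
(np.float64(0.513246779839173), np.float64(0.016713124540468097), np.float64(-0.24530702696072682))
clip [[0.5093 0.3445 0.04  ]
 [0.509  0.315  0.04  ]
 [0.4605 0.3121 0.04  ]
 [0.4607 0.3469 0.04  ]] [0.48487004 0.32963061 0.04      ]
1 [0.89324557] [[1.4, -2.0], [-1.1, 1.3], [1.0, 1.6], [-0.2, 0.7], [-0.8, -0.6], [-0.1, -0.1]]
[[0.57, 0.134, 0.083], [0.519, 0.147, 0.083]]
-1 [0.62056279] [[0.4, -0.1], [-1.2, 3.1], [-0.0, -0.3], [0.4, -0.5]]
[[0.512, -0.095, 0.101], [0.462, -0.082, 0.101]]
```

View pics/c2.png

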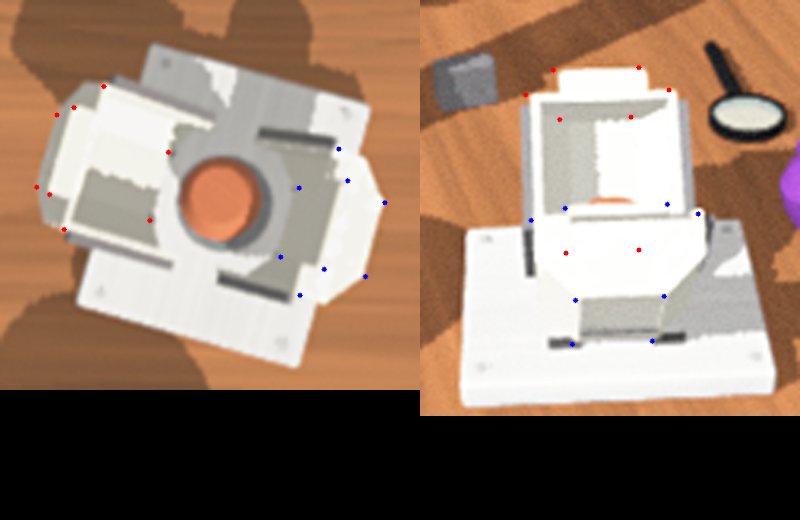

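Overlay fits: carrier centre (0.513, 0.017), yaw −0.245. The +y-side shell is open 0.89 rad and the −y-side one 0.62 rad, and the projected corners sit on the edges in both views. The plan is to push each shell by its rim with shut fingers pointing down.

```bash
cat >> h.py <<'E'
PO=[.5132,.0167,-.2453]
def W(cx,cy,z):
    c,n=np.cos(PO[2]),np.sin(PO[2]); return np.array([PO[0]+c*cx-n*cy,PO[1]+n*cx+c*cy,z])
def delta(p,yaw,s=None):
    s=s or state(); R=Rn.from_euler('xyz',s['tool_rot']); G=Rn.from_euler('xyz',[np.pi,0,yaw])
    print('d',(R.inv().apply(np.array(p)-s['tool_pos'])).round(4),'w',np.degrees((R.inv()*G).as_rotvec()).round(2))
E
python3 - <<'E'
from h import *
delta(W(0,.16,.2),PO[2]+np.pi); 
E
```

```text
t 0.1 tcp [0.2056 0.4827 0.2261] rpy [-3.1403e+00 -2.0000e-04  2.7388e+00] F [-0.02 -0.31 -0.34] op 0.0918
d [-0.4406 -0.1501  0.0262] w [-0.07 -0.02 -9.02]
```

Call:
move_arm:
  deltas:
    - {"x":-0.06,"y":-0.02,"hand":0}
    - {"x":-0.12,"y":-0.04,"hand":0}
    - {"x":-0.18,"y":-0.06,"wz":-4,"hand":0}
    - {"x":-0.235,"y":-0.08,"wz":-9,"hand":0}
    - {"x":-0.29,"y":-0.1,"wz":-9,"hand":0}
    - {"x":-0.345,"y":-0.12,"wz":-9,"hand":0}
    - {"x":-0.4,"y":-0.137,"z":0.02,"wz":-9,"hand":0}
    - {"x":-0.4406,"y":-0.15,"z":0.026,"wz":-9,"hand":0}
  grip_force: 40

```text
schema error: expected keys x, y, z, wx, wy, wz, hand
```

```bash
python3 - <<'E'
from h import *
s=state(); delta(W(0,.16,.116),PO[2]+np.pi,s);delta(W(0,.10,.116),PO[2]+np.pi,s) 
E
```

```text
t 0.1 tcp [0.2056 0.4827 0.2261] rpy [-3.1403e+00 -2.0000e-04  2.7388e+00] F [-0.02 -0.31 -0.34] op 0.0918
d [-0.4406 -0.15    0.1102] w [-0.07 -0.02 -9.02]
d [-0.45   -0.2092  0.1103] w [-0.07 -0.02 -9.02]
```

All keys needed.

Call:
move_arm:
  deltas:
    - {"x":-0.06,"y":-0.02,"z":0,"wx":0,"wy":0,"wz":0,"hand":0}
    - {"x":-0.12,"y":-0.04,"z":0,"wx":0,"wy":0,"wz":0,"hand":0}
    - {"x":-0.18,"y":-0.06,"z":0,"wx":0,"wy":0,"wz":-4,"hand":0}
    - {"x":-0.235,"y":-0.08,"z":0,"wx":0,"wy":0,"wz":-9,"hand":0}
    - {"x":-0.29,"y":-0.1,"z":0,"wx":0,"wy":0,"wz":-9,"hand":0}
    - {"x":-0.345,"y":-0.12,"z":0,"wx":0,"wy":0,"wz":-9,"hand":0}
    - {"x":-0.4,"y":-0.137,"z":0.02,"wx":0,"wy":0,"wz":-9,"hand":0}
    - {"x":-0.4406,"y":-0.15,"z":0.026,"wx":0,"wy":0,"wz":-9,"hand":0}
  grip_force: 40

```text
time: 1.1
tool_pos: [0.5532, 0.1702, 0.199]
tool_rot: [-3.141, -0.002, 2.894]
contact_force: [0.1, 0.5, 0.3]
opening: 0.0162
```

```bash
python3 - <<'E'
from h import *
s=state(); delta(W(0,.16,.116),PO[2]+np.pi,s);delta(W(0,.10,.116),PO[2]+np.pi,s) 
E
```

```text
t 1.1 tcp [0.5532 0.1702 0.199 ] rpy [-3.1406e+00 -2.2000e-03  2.8944e+00] F [0.13 0.47 0.28] op 0.0162
d [0.0013 0.0015 0.083 ] w [-0.06 -0.13 -0.11]
d [ 0.0012 -0.0585  0.0831] w [-0.06 -0.13 -0.11]
```

Call:
move_arm:
  deltas:
    - {"x":0,"y":0,"z":0.05,"wx":0,"wy":0,"wz":0,"hand":0}
    - {"x":0,"y":0,"z":0.083,"wx":0,"wy":0,"wz":0,"hand":0}
    - {"x":0,"y":0,"z":0.083,"wx":0,"wy":0,"wz":0,"hand":0}
    - {"x":0,"y":-0.015,"z":0.083,"wx":0,"wy":0,"wz":0,"hand":0}
    - {"x":0,"y":-0.025,"z":0.083,"wx":0,"wy":0,"wz":0,"hand":0}
    - {"x":0,"y":-0.033,"z":0.08,"wx":0,"wy":0,"wz":0,"hand":0}
    - {"x":0,"y":-0.04,"z":0.078,"wx":0,"wy":0,"wz":0,"hand":0}
    - {"x":0,"y":-0.045,"z":0.076,"wx":0,"wy":0,"wz":0,"hand":0}
  grip_force: 40

```text
time: 2.1
tool_pos: [0.5421, 0.1296, 0.1269]
tool_rot: [3.138, 0.003, 2.895]
contact_force: [-2.5, 6.4, 8.9]
opening: 0.0004
```

Call:
move_arm:
  deltas:
    - {"x":0,"y":0,"z":-0.004,"wx":0,"wy":0,"wz":0,"hand":0}
    - {"x":0,"y":-0.008,"z":-0.006,"wx":0,"wy":0,"wz":0,"hand":0}
    - {"x":0,"y":-0.016,"z":-0.007,"wx":0,"wy":0,"wz":0,"hand":0}
    - {"x":0,"y":-0.024,"z":-0.008,"wx":0,"wy":0,"wz":0,"hand":0}
  grip_force: 40

```text
time: 2.6
tool_pos: [0.5366, 0.1074, 0.1366]
tool_rot: [3.136, 0.004, 2.896]
contact_force: [-7.2, 11.8, 28.6]
opening: 0.0004
```

Call:
move_arm:
  deltas:
    - {"x":0,"y":0.006,"z":-0.004,"wx":0,"wy":0,"wz":0,"hand":0}
    - {"x":0,"y":0.012,"z":-0.006,"wx":0,"wy":0,"wz":0,"hand":0}
  grip_force: 40

```text
time: 2.85
tool_pos: [0.5385, 0.1168, 0.1389]
tool_rot: [-3.141, 0.0, 2.896]
contact_force: [-0.0, 0.5, -0.0]
opening: 0.0007
```

```bash
python3 - <<'E'
from h import *
s=state(); a,_=grab('side','s2.png'); b,_=grab('top','t2.png')
o=np.hstack([crop(a,200,90,340,280,2.6),crop(b,190,130,340,280,2.8)[:,:430] if 0 else cv2.resize(b[130:280,190:340],(420,494))]); cv2.imwrite('pics/v2.png',o); print(o.shape)
E
```

```text
t 2.85 tcp [0.5385 0.1168 0.1389] rpy [-3.1413e+00  2.0000e-04  2.8957e+00] F [-0.02  0.47 -0.  ] op 0.0007
(494, 784, 3)
```

View pics/v2.png

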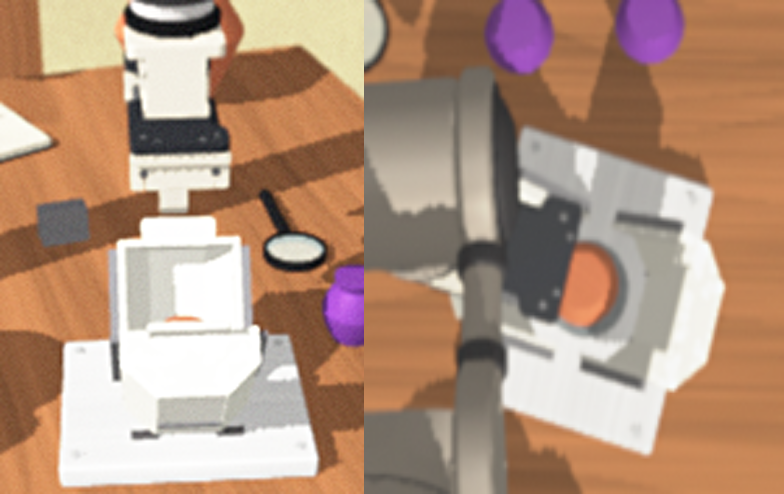

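```bash
python3 - <<'E'
from h import *
S=viewer.camera_params('side')
for th in np.arange(.4,1.0,.1): print(round(th,1),((proj(S,shell(PO,1,th))[2:6]-[200,90])*2.6).round(0).tolist())
print((proj(S,W(0,.105-.0,.1389))-[200,90])*2.6)
E
```

```text
0.4 [[238.0, 251.0], [114.0, 256.0], [213.0, 230.0], [138.0, 233.0]]
0.5 [[236.0, 244.0], [114.0, 248.0], [211.0, 223.0], [137.0, 225.0]]
0.6 [[235.0, 239.0], [113.0, 243.0], [210.0, 218.0], [137.0, 220.0]]
0.7 [[233.0, 234.0], [113.0, 238.0], [208.0, 214.0], [136.0, 216.0]]
0.8 [[232.0, 231.0], [113.0, 235.0], [207.0, 211.0], [136.0, 214.0]]
0.9 [[230.0, 229.0], [113.0, 233.0], [206.0, 211.0], [136.0, 213.0]]
[[171.16068035 208.70617528]]
```

Shell is at about 0.6 rad. The rim edge had slipped under the rounded fingertip, so I need more overlap.

Call:
move_arm:
  deltas:
    - {"x":0,"y":0,"z":0.01,"wx":0,"wy":0,"wz":0,"hand":0}
    - {"x":0,"y":0,"z":0.016,"wx":0,"wy":0,"wz":0,"hand":0}
    - {"x":0,"y":-0.006,"z":0.016,"wx":0,"wy":0,"wz":0,"hand":0}
    - {"x":0,"y":-0.013,"z":0.014,"wx":0,"wy":0,"wz":0,"hand":0}
    - {"x":0,"y":-0.02,"z":0.012,"wx":0,"wy":0,"wz":0,"hand":0}
    - {"x":0,"y":-0.027,"z":0.01,"wx":0,"wy":0,"wz":0,"hand":0}
  grip_force: 40

```text
time: 3.7
tool_pos: [0.532, 0.0902, 0.1291]
tool_rot: [3.141, 0.001, 2.896]
contact_force: [0.3, 0.8, 0.6]
opening: 0.0005
```

Call:
move_arm:
  deltas:
    - {"x":0,"y":-0.006,"z":-0.001,"wx":0,"wy":0,"wz":0,"hand":0}
    - {"x":0,"y":-0.012,"z":-0.002,"wx":0,"wy":0,"wz":0,"hand":0}
    - {"x":0,"y":-0.018,"z":-0.003,"wx":0,"wy":0,"wz":0,"hand":0}
  grip_force: 40

```text
time: 4.08
tool_pos: [0.5274, 0.073, 0.1318]
tool_rot: [3.141, 0.0, 2.896]
contact_force: [0.4, 1.5, 0.4]
opening: 0.0005
```

Call:
move_arm:
  deltas:
    - {"x":0,"y":-0.006,"z":0.0,"wx":0,"wy":0,"wz":0,"hand":0}
    - {"x":0,"y":-0.012,"z":0.0,"wx":0,"wy":0,"wz":0,"hand":0}
    - {"x":0,"y":-0.018,"z":0.001,"wx":0,"wy":0,"wz":0,"hand":0}
    - {"x":0,"y":-0.023,"z":0.002,"wx":0,"wy":0,"wz":0,"hand":0}
    - {"x":0,"y":-0.026,"z":0.003,"wx":0,"wy":0,"wz":0,"hand":0}
  grip_force: 40

```text
time: 4.7
tool_pos: [0.5211, 0.0478, 0.1287]
tool_rot: [-3.142, -0.0, 2.896]
contact_force: [-0.8, 0.2, 2.6]
opening: 0.0004
```

```bash
python3 - <<'E'
from h import *
s=state(); a,_=grab('side','s3.png')
cv2.imwrite('pics/v3.png',crop(a,200,90,340,280,3))
E
```

```text
t 4.7 tcp [0.5211 0.0478 0.1287] rpy [-3.1415 -0.      2.8957] F [-0.79  0.15  2.57] op 0.0004
```

View pics/v3.png

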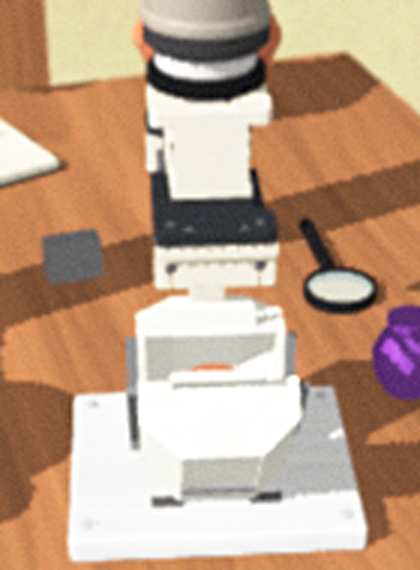

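The +y-side shell is swinging up nicely, nearly upright and still clear of the jar. I'll go on with small steps to the stop.

Call:
move_arm:
  deltas:
    - {"x":0,"y":-0.003,"z":0,"wx":0,"wy":0,"wz":0,"hand":0}
    - {"x":0,"y":-0.006,"z":0.001,"wx":0,"wy":0,"wz":0,"hand":0}
    - {"x":0,"y":-0.006,"z":0.001,"wx":0,"wy":0,"wz":0,"hand":0}
  grip_force: 40

```text
time: 5.12
tool_pos: [0.5196, 0.0421, 0.1276]
tool_rot: [-3.141, -0.0, 2.896]
contact_force: [0.6, -0.9, 0.4]
opening: 0.0009
```

Call:
move_arm:
  deltas:
    - {"x":0,"y":-0.002,"z":0,"wx":0,"wy":0,"wz":0,"hand":0}
    - {"x":0,"y":-0.003,"z":0,"wx":0,"wy":0,"wz":0,"hand":0}
  grip_force: 40

```text
time: 5.38
tool_pos: [0.519, 0.0394, 0.1277]
tool_rot: [3.141, 0.0, 2.896]
contact_force: [0.5, 1.8, 0.2]
opening: -0.0002
```

Call:
move_arm:
  deltas:
    - {"x":0,"y":-0.002,"z":0,"wx":0,"wy":0,"wz":0,"hand":0}
    - {"x":0,"y":-0.002,"z":0,"wx":0,"wy":0,"wz":0,"hand":0}
  grip_force: 40

```text
time: 5.62
tool_pos: [0.5185, 0.0373, 0.1277]
tool_rot: [-3.141, -0.0, 2.896]
contact_force: [-0.6, 0.3, 0.8]
opening: 0.0004
```

Call:
move_arm:
  deltas:
    - {"x":0,"y":-0.0015,"z":0,"wx":0,"wy":0,"wz":0,"hand":0}
    - {"x":0,"y":-0.0015,"z":0,"wx":0,"wy":0,"wz":0,"hand":0}
  grip_force: 40

```text
time: 5.88
tool_pos: [0.5182, 0.0364, 0.1278]
tool_rot: [3.141, 0.0, 2.896]
contact_force: [0.9, 3.3, 0.7]
opening: 0.0004
```

Call:
move_arm:
  deltas:
    - {"x":0,"y":-0.0015,"z":0,"wx":0,"wy":0,"wz":0,"hand":0}
    - {"x":0,"y":-0.0015,"z":0,"wx":0,"wy":0,"wz":0,"hand":0}
  grip_force: 40

```text
time: 6.12
tool_pos: [0.5182, 0.0359, 0.128]
tool_rot: [3.139, 0.001, 2.896]
contact_force: [1.9, 8.6, 1.0]
opening: 0.0007
```

Call:
move_arm:
  deltas:
    - {"x":0,"y":-0.001,"z":0,"wx":0,"wy":0,"wz":0,"hand":0}
    - {"x":0,"y":-0.001,"z":0,"wx":0,"wy":0,"wz":0,"hand":0}
  grip_force: 40

```text
time: 6.38
tool_pos: [0.5182, 0.0357, 0.1282]
tool_rot: [3.138, 0.001, 2.896]
contact_force: [1.1, 11.8, 2.6]
opening: 0.0005
```

Call:
move_arm:
  deltas:
    - {"x":0,"y":0.008,"z":0,"wx":0,"wy":0,"wz":0,"hand":0}
    - {"x":0,"y":0.012,"z":-0.03,"wx":0,"wy":0,"wz":0,"hand":0}
    - {"x":0,"y":-0.02,"z":-0.06,"wx":0,"wy":0,"wz":0,"hand":0}
    - {"x":0,"y":-0.08,"z":-0.06,"wx":0,"wy":0,"wz":0,"hand":0}
    - {"x":0,"y":-0.142,"z":-0.06,"wx":0,"wy":0,"wz":0,"hand":0}
    - {"x":0,"y":-0.142,"z":-0.06,"wx":0,"wy":0,"wz":0,"hand":0}
  grip_force: 40

```text
time: 7.12
tool_pos: [0.4819, -0.108, 0.1877]
tool_rot: [-3.14, -0.0, 2.89]
contact_force: [0.3, 0.4, -0.2]
opening: 0.0003
```

```bash
python3 - <<'E'
from h import *
s=state(); delta(W(0,-.118,.123),PO[2]+np.pi,s)
a,_=grab('side','s4.png')
cv2.imwrite('pics/v4.png',crop(a,200,90,340,280,3))
E
```

```text
t 7.125 tcp [ 0.4819 -0.108   0.1877] rpy [-3.14e+00 -3.00e-04  2.89e+00] F [ 0.34  0.4  -0.23] op 0.0003
d [0.     0.0106 0.0646] w [-0.09 -0.02 -0.36]
```

View pics/v4.png

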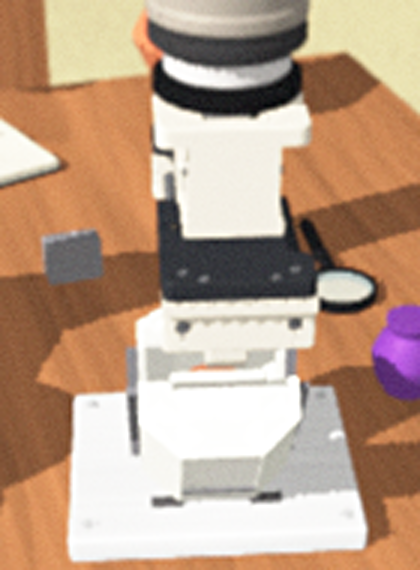

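Call:
move_arm:
  deltas:
    - {"x":0,"y":0.008,"z":0.04,"wx":0,"wy":0,"wz":0,"hand":0}
    - {"x":0,"y":0.01,"z":0.0645,"wx":0,"wy":0,"wz":0,"hand":0}
    - {"x":0,"y":0.018,"z":0.0645,"wx":0,"wy":0,"wz":0,"hand":0}
    - {"x":0,"y":0.026,"z":0.0645,"wx":0,"wy":0,"wz":0,"hand":0}
    - {"x":0,"y":0.033,"z":0.063,"wx":0,"wy":0,"wz":0,"hand":0}
    - {"x":0,"y":0.04,"z":0.061,"wx":0,"wy":0,"wz":0,"hand":0}
  grip_force: 40

```text
time: 7.92
tool_pos: [0.4933, -0.065, 0.1276]
tool_rot: [-3.141, 0.002, 2.896]
contact_force: [-0.1, -0.6, -1.7]
opening: 0.0006
```

Call:
move_arm:
  deltas:
    - {"x":0,"y":0.006,"z":-0.001,"wx":0,"wy":0,"wz":0,"hand":0}
    - {"x":0,"y":0.012,"z":-0.003,"wx":0,"wy":0,"wz":0,"hand":0}
    - {"x":0,"y":0.018,"z":-0.004,"wx":0,"wy":0,"wz":0,"hand":0}
  grip_force: 40

```text
time: 8.3
tool_pos: [0.4971, -0.0476, 0.1308]
tool_rot: [3.142, -0.0, 2.896]
contact_force: [0.2, -1.5, -0.6]
opening: 0.0006
```

Call:
move_arm:
  deltas:
    - {"x":0,"y":0.006,"z":0,"wx":0,"wy":0,"wz":0,"hand":0}
    - {"x":0,"y":0.012,"z":0,"wx":0,"wy":0,"wz":0,"hand":0}
    - {"x":0,"y":0.018,"z":0,"wx":0,"wy":0,"wz":0,"hand":0}
    - {"x":0,"y":0.024,"z":0.001,"wx":0,"wy":0,"wz":0,"hand":0}
    - {"x":0,"y":0.03,"z":0.002,"wx":0,"wy":0,"wz":0,"hand":0}
    - {"x":0,"y":0.036,"z":0.003,"wx":0,"wy":0,"wz":0,"hand":0}
  grip_force: 40

```text
time: 9.05
tool_pos: [0.506, -0.0126, 0.1276]
tool_rot: [3.141, -0.0, 2.896]
contact_force: [-0.5, -1.1, -0.1]
opening: 0.0005
```

Call:
move_arm:
  deltas:
    - {"x":0,"y":0.003,"z":0,"wx":0,"wy":0,"wz":0,"hand":0}
    - {"x":0,"y":0.005,"z":0,"wx":0,"wy":0,"wz":0,"hand":0}
  grip_force: 40

```text
time: 9.3
tool_pos: [0.5071, -0.0079, 0.1278]
tool_rot: [3.141, 0.0, 2.896]
contact_force: [0.5, -1.6, 0.4]
opening: 0.0004
```

Call:
move_arm:
  deltas:
    - {"x":0,"y":0.002,"z":0,"wx":0,"wy":0,"wz":0,"hand":0}
    - {"x":0,"y":0.002,"z":0,"wx":0,"wy":0,"wz":0,"hand":0}
  grip_force: 40

```text
time: 9.55
tool_pos: [0.5076, -0.006, 0.1278]
tool_rot: [3.141, 0.0, 2.896]
contact_force: [-0.8, 0.2, 0.1]
opening: 0.0006
```

Call:
move_arm:
  deltas:
    - {"x":0,"y":0.002,"z":0,"wx":0,"wy":0,"wz":0,"hand":0}
    - {"x":0,"y":0.002,"z":0,"wx":0,"wy":0,"wz":0,"hand":0}
  grip_force: 40

```text
time: 9.8
tool_pos: [0.5081, -0.0041, 0.1277]
tool_rot: [3.141, 0.0, 2.896]
contact_force: [0.2, -0.7, 0.3]
opening: 0.0007
```

Call:
move_arm:
  deltas:
    - {"x":0,"y":0.0015,"z":0,"wx":0,"wy":0,"wz":0,"hand":0}
    - {"x":0,"y":0.0015,"z":0,"wx":0,"wy":0,"wz":0,"hand":0}
  grip_force: 40

```text
time: 10.05
tool_pos: [0.5084, -0.0027, 0.1277]
tool_rot: [3.141, 0.0, 2.896]
contact_force: [-0.0, -0.2, 0.4]
opening: 0.0006
```

Call:
move_arm:
  deltas:
    - {"x":0,"y":0.001,"z":0,"wx":0,"wy":0,"wz":0,"hand":0}
    - {"x":0,"y":0.001,"z":0,"wx":0,"wy":0,"wz":0,"hand":0}
  grip_force: 40

```text
time: 10.3
tool_pos: [0.5087, -0.0017, 0.1277]
tool_rot: [3.141, 0.0, 2.896]
contact_force: [-1.1, -1.3, 0.6]
opening: 0.0003
```

Call:
move_arm:
  deltas:
    - {"x":0,"y":0.001,"z":0,"wx":0,"wy":0,"wz":0,"hand":0}
    - {"x":0,"y":0.001,"z":0,"wx":0,"wy":0,"wz":0,"hand":0}
  grip_force: 40

```text
time: 10.55
tool_pos: [0.5089, -0.0008, 0.1277]
tool_rot: [3.141, 0.0, 2.896]
contact_force: [-0.5, -1.0, -0.4]
opening: 0.0006
```

Call:
move_arm:
  deltas:
    - {"x":0,"y":0.001,"z":0,"wx":0,"wy":0,"wz":0,"hand":0}
    - {"x":0,"y":0.001,"z":0,"wx":0,"wy":0,"wz":0,"hand":0}
  grip_force: 40

```text
time: 10.8
tool_pos: [0.5092, 0.0002, 0.1277]
tool_rot: [3.141, 0.0, 2.896]
contact_force: [-0.3, -1.0, 0.5]
opening: 0.0004
```

Call:
move_arm:
  deltas:
    - {"x":0,"y":0.001,"z":0,"wx":0,"wy":0,"wz":0,"hand":0}
    - {"x":0,"y":0.001,"z":0,"wx":0,"wy":0,"wz":0,"hand":0}
  grip_force: 40

```text
time: 11.05
tool_pos: [0.5094, 0.001, 0.1278]
tool_rot: [-3.141, 0.0, 2.896]
contact_force: [-0.5, -2.1, 0.8]
opening: 0.0002
```

Call:
move_arm:
  deltas:
    - {"x":0,"y":0.001,"z":0,"wx":0,"wy":0,"wz":0,"hand":0}
    - {"x":0,"y":0.001,"z":0,"wx":0,"wy":0,"wz":0,"hand":0}
  grip_force: 40

```text
time: 11.3
tool_pos: [0.5094, 0.0012, 0.1277]
tool_rot: [-3.14, -0.0, 2.896]
contact_force: [-2.3, -6.0, 1.4]
opening: 0.0001
```

Call:
move_arm:
  deltas:
    - {"x":0,"y":0.001,"z":0,"wx":0,"wy":0,"wz":0,"hand":0}
    - {"x":0,"y":0.001,"z":0,"wx":0,"wy":0,"wz":0,"hand":0}
  grip_force: 40

```text
time: 11.55
tool_pos: [0.5095, 0.0013, 0.1278]
tool_rot: [-3.139, -0.0, 2.896]
contact_force: [-2.7, -10.0, 1.7]
opening: 0.0003
```

Call:
move_arm:
  deltas:
    - {"x":0,"y":0.001,"z":0,"wx":0,"wy":0,"wz":0,"hand":0}
    - {"x":0,"y":0.001,"z":0,"wx":0,"wy":0,"wz":0,"hand":0}
  grip_force: 40

```text
time: 11.8
tool_pos: [0.5095, 0.0015, 0.1278]
tool_rot: [-3.137, -0.0, 2.896]
contact_force: [-2.9, -13.4, 1.9]
opening: 0.0003
```

Both shells are on their stops, with force rising to about 13 N without movement. I'll back off, rise and look down with the wrist camera.

Call:
move_arm:
  deltas:
    - {"x":0,"y":-0.01,"z":0,"wx":0,"wy":0,"wz":0,"hand":0}
    - {"x":0,"y":-0.012,"z":-0.04,"wx":0,"wy":0,"wz":0,"hand":0.2}
    - {"x":0,"y":0.0,"z":-0.1,"wx":0,"wy":0,"wz":0,"hand":0.6}
    - {"x":0,"y":0.03,"z":-0.15,"wx":0,"wy":0,"wz":0,"hand":1}
    - {"x":0,"y":0.06,"z":-0.18,"wx":0,"wy":0,"wz":0,"hand":1}
    - {"x":0,"y":0.06,"z":-0.18,"wx":0,"wy":0,"wz":0,"hand":1}
  grip_force: 40

```text
time: 12.55
tool_pos: [0.5258, 0.064, 0.31]
tool_rot: [3.139, 0.005, 2.899]
contact_force: [0.4, -0.1, -1.1]
opening: 0.0458
```

```bash
python3 - <<'E'
from h import *
s=state(); a,p=grab('wrist','w5.png'); print('cam',-p['R'].T@p['t'],'fwd',p['R'][2],proj(p,[W(0,0,.138),W(0,0,.02),W(.03,0,.138),W(-.03,0,.138)]))
delta([.485,.327,.2],np.pi,s)
E
```

```text
t 12.55 tcp [0.5258 0.064  0.31  ] rpy [3.1393 0.005  2.8987] F [ 0.41 -0.05 -1.13] op 0.0458
cam [0.45106665 0.08147998 0.46722339] fwd [ 0.28267308 -0.06753009 -0.95683625] [[222.51263506 176.89669962]
 [235.99900766 154.61836331]
 [223.77444166 208.88537264]
 [221.1548265  143.16614246]]
d [0.1034 0.2453 0.1101] w [  0.1    0.3  -13.91]
```

View pics/w5.png

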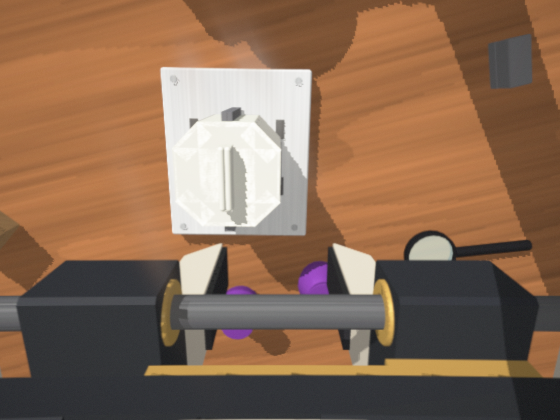

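```bash
python3 - <<'E'
from h import *
a=cv2.imread('pics/w5.png'); o=np.zeros((560,800,3),np.uint8)
o[:,:480]=crop(a,185,130,265,223,6)[:557].repeat(1,0)[:560] if 0 else cv2.resize(a[130:223,185:265],(480,560),interpolation=cv2.INTER_CUBIC)
o[:390,480:]=cv2.resize(a[27:100,480:540],(320,390),interpolation=cv2.INTER_CUBIC)
cv2.imwrite('pics/c5.png',o)
E
```

```text
(no output)
```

View pics/c5.png

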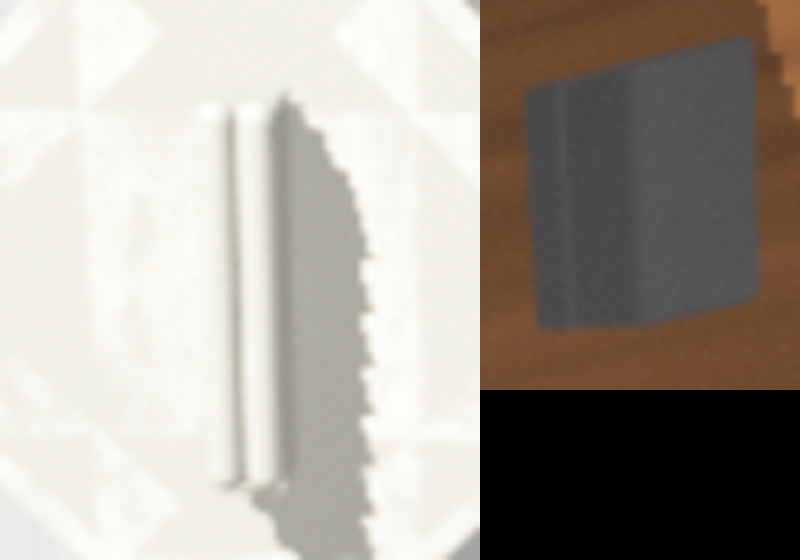

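```bash
python3 - <<'E'
from h import *
s=state();p=viewer.camera_params('wrist'); print(p['t'])
K=back(p,[(508.1,39.2),(530.6,34.1),(531.9,82.2),(509.4,87.9)],.04); print(K.round(4),K.mean(0))
K2=back(p,[(488.3,44),(491,88.5)],0.0);print(K2.round(4))
d=(K[3]+K[2]-K[0]-K[1])/2; print('len',np.linalg.norm(d),'yaw',np.arctan2(d[1],d[0]))
e=(K[1]+K[2]-K[0]-K[3])/2; print('wid',np.linalg.norm(e),'yaw',np.arctan2(-e[0],e[1]))
q=back(p,[(225.2,179.0),(223.7,147.4),(226,210.9)],.138); print('seam',q.round(4))
c,n=np.cos(PO[2]),np.sin(PO[2])
for r in q: print(np.array([[c,n],[-n,c]])@(r[:2]-PO[:2]))
delta([K.mean(0)[0],K.mean(0)[1],.2],np.pi+np.arctan2(d[1],d[0]),s)
E
```

```text
t 12.6 tcp [0.5248 0.0629 0.308 ] rpy [3.1408e+00 1.2000e-03 2.8978e+00] F [ 0.33 -0.41 -0.21] op 0.0497
[-0.18669416 -0.53422084  0.32574329]
[[0.4614 0.3225 0.04  ]
 [0.4623 0.3445 0.04  ]
 [0.5101 0.3439 0.04  ]
 [0.51   0.3211 0.04  ]] [0.48594496 0.33299716 0.04      ]
[[0.4619 0.3237 0.    ]
 [0.511  0.3232 0.    ]]
len 0.04822415285535716 yaw -0.02074656915756582
wid 0.02245358021101775 yaw -0.020537375723357152
seam [[0.5136 0.0177 0.138 ]
 [0.4863 0.0243 0.138 ]
 [0.5424 0.0101 0.138 ]]
[0.00011389 0.00105741]
[-0.02795374  0.00081184]
[0.02992004 0.00068917]
d [0.1031 0.2526 0.108 ] w [  0.03   0.07 -12.78]
```

Call:
move_arm:
  deltas:
    - {"x":0.02,"y":0.055,"z":0,"wx":0,"wy":0,"wz":-4,"hand":1}
    - {"x":0.045,"y":0.11,"z":0.02,"wx":0,"wy":0,"wz":-12.8,"hand":1}
    - {"x":0.068,"y":0.165,"z":0.04,"wx":0,"wy":0,"wz":-12.8,"hand":1}
    - {"x":0.09,"y":0.215,"z":0.06,"wx":0,"wy":0,"wz":-12.8,"hand":1}
    - {"x":0.103,"y":0.2526,"z":0.1,"wx":0,"wy":0,"wz":-12.8,"hand":1}
    - {"x":0.103,"y":0.2526,"z":0.15,"wx":0,"wy":0,"wz":-12.8,"hand":1}
    - {"x":0.103,"y":0.2526,"z":0.18,"wx":0,"wy":0,"wz":-12.8,"hand":1}
    - {"x":0.103,"y":0.2526,"z":0.18,"wx":0,"wy":0,"wz":-12.8,"hand":1}
  grip_force: 50

```text
time: 13.6
tool_pos: [0.4842, 0.3303, 0.1239]
tool_rot: [-3.138, -0.008, 3.119]
contact_force: [0.0, 0.5, 0.4]
opening: 0.0916
```

```bash
python3 - <<'E'
from h import *
s=state(); delta([.486,.333,.013],np.pi-.021,s)
a,p=grab('wrist','w6.png'); print(proj(p,[[.486,.333,.04]]))
E
```

```text
t 13.6 tcp [0.4842 0.3303 0.1239] rpy [-3.1377 -0.0075  3.1186] F [0.01 0.47 0.38] op 0.0916
d [-0.0026  0.0031  0.1109] w [-0.23 -0.43 -0.11]
[[282.79598472 212.04480829]]
```

View pics/w6.png

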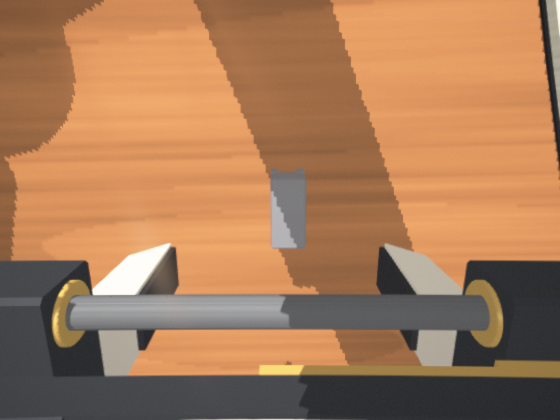

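Clip centred at (288,213) between the open fingers, aligned with them. Descend and grip.

Call:
move_arm:
  deltas:
    - {"x":-0.002,"y":0.005,"z":0.05,"wx":0,"wy":0,"wz":0,"hand":1}
    - {"x":-0.002,"y":0.005,"z":0.09,"wx":0,"wy":0,"wz":0,"hand":1}
    - {"x":-0.002,"y":0.005,"z":0.111,"wx":0,"wy":0,"wz":0,"hand":1}
    - {"x":-0.002,"y":0.005,"z":0.111,"wx":0,"wy":0,"wz":0,"hand":0.4}
    - {"x":-0.002,"y":0.005,"z":0.111,"wx":0,"wy":0,"wz":0,"hand":0.1}
    - {"x":-0.002,"y":0.005,"z":0.111,"wx":0,"wy":0,"wz":0,"hand":0}
    - {"x":-0.002,"y":0.005,"z":0.111,"wx":0,"wy":0,"wz":0,"hand":0}
    - {"x":-0.002,"y":0.005,"z":0.111,"wx":0,"wy":0,"wz":0,"hand":0}
  grip_force: 50

```text
time: 14.65
tool_pos: [0.4886, 0.3374, 0.0172]
tool_rot: [3.141, 0.001, 3.119]
contact_force: [0.5, -0.5, -0.4]
opening: 0.0463
```

Call:
move_arm:
  deltas:
    - {"x":0,"y":0,"z":0,"wx":0,"wy":0,"wz":0,"hand":0}
    - {"x":0,"y":0,"z":0,"wx":0,"wy":0,"wz":0,"hand":0}
    - {"x":0,"y":0,"z":0,"wx":0,"wy":0,"wz":0,"hand":0}
  grip_force: 50

```text
time: 15.02
tool_pos: [0.4884, 0.3373, 0.0167]
tool_rot: [3.142, -0.0, 3.119]
contact_force: [-0.4, 0.4, -0.2]
opening: 0.0237
```

```bash
python3 - <<'E'
from h import *
s=state(); delta(W(.003,.0014,.21),np.pi+PO[2],s)
E
```

```text
t 15.025 tcp [0.4884 0.3373 0.0167] rpy [ 3.1415e+00 -1.0000e-04  3.1193e+00] F [-0.44  0.42 -0.17] op 0.0237
d [-0.0352 -0.3192 -0.1933] w [ 0.   -0.   12.77]
```

Call:
move_arm:
  deltas:
    - {"x":0,"y":0,"z":-0.05,"wx":0,"wy":0,"wz":0,"hand":0}
    - {"x":0,"y":0,"z":-0.11,"wx":0,"wy":0,"wz":0,"hand":0}
    - {"x":0,"y":-0.03,"z":-0.16,"wx":0,"wy":0,"wz":4,"hand":0}
    - {"x":-0.01,"y":-0.08,"z":-0.193,"wx":0,"wy":0,"wz":12.8,"hand":0}
    - {"x":-0.015,"y":-0.14,"z":-0.193,"wx":0,"wy":0,"wz":12.8,"hand":0}
    - {"x":-0.022,"y":-0.2,"z":-0.193,"wx":0,"wy":0,"wz":12.8,"hand":0}
    - {"x":-0.03,"y":-0.26,"z":-0.193,"wx":0,"wy":0,"wz":12.8,"hand":0}
    - {"x":-0.035,"y":-0.319,"z":-0.193,"wx":0,"wy":0,"wz":12.8,"hand":0}
  grip_force: 50

```text
time: 16.02
tool_pos: [0.5161, 0.0156, 0.2097]
tool_rot: [3.141, 0.0, 2.896]
contact_force: [1.2, -0.0, -0.6]
opening: 0.0237
```

Call:
move_arm:
  deltas:
    - {"x":0,"y":0,"z":0,"wx":0,"wy":0,"wz":0,"hand":0}
    - {"x":0,"y":0,"z":0,"wx":0,"wy":0,"wz":0,"hand":0}
  grip_force: 50

```text
time: 16.27
tool_pos: [0.516, 0.0178, 0.2096]
tool_rot: [3.141, -0.001, 2.895]
contact_force: [0.4, 0.1, -0.8]
opening: 0.0235
```

```bash
python3 - <<'E'
from h import *
s=state(); delta(W(.003,.0014,.165),np.pi+PO[2],s)
a,p=grab('wrist','w7.png');b,q=grab('side','s7.png'); o=np.zeros((600,800,3),np.uint8)
o[:,:400]=cv2.resize(a[90:390,180:380],(400,600)); o[:,400:]=cv2.resize(b[70:280,200:340],(400,600)); cv2.imwrite('pics/v7.png',o)
E
```

```text
t 16.275 tcp [0.516  0.0178 0.2096] rpy [ 3.1411e+00 -6.0000e-04  2.8950e+00] F [ 0.44  0.12 -0.78] op 0.0235
d [-0.0005 -0.0004  0.0446] w [ 0.03 -0.03 -0.07]
```

View pics/v7.png

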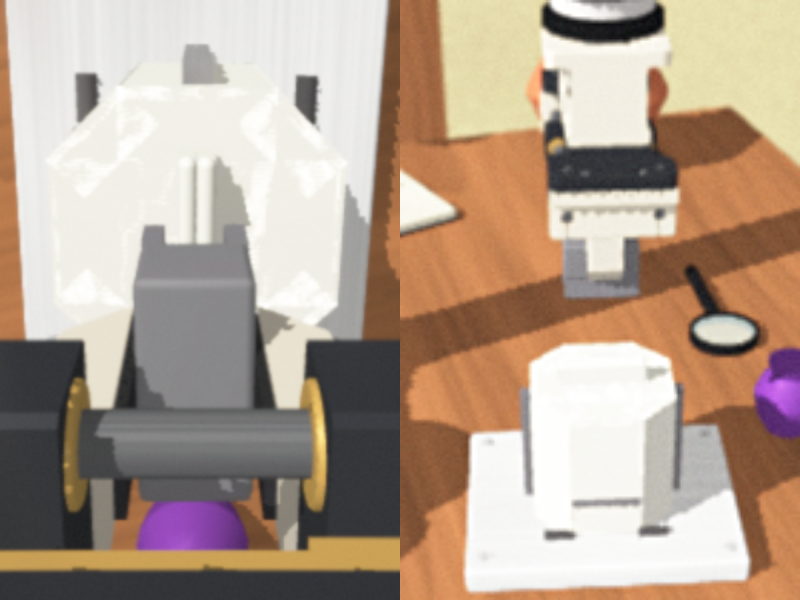

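Clip hangs square over the rim: legs centred near column 195, rim near 198 in the crop. A shift of about 0.5–1 mm to +y helps. Lowering to just above contact.

Call:
move_arm:
  deltas:
    - {"x":0,"y":0.0005,"z":0.025,"wx":0,"wy":0,"wz":0,"hand":0}
    - {"x":0,"y":0.0005,"z":0.045,"wx":0,"wy":0,"wz":0,"hand":0}
    - {"x":0,"y":0.0005,"z":0.05,"wx":0,"wy":0,"wz":0,"hand":0}
    - {"x":0,"y":0.0005,"z":0.052,"wx":0,"wy":0,"wz":0,"hand":0}
  grip_force: 50

```text
time: 16.88
tool_pos: [0.5166, 0.0189, 0.158]
tool_rot: [3.141, 0.0, 2.897]
contact_force: [0.2, -0.4, -0.5]
opening: 0.0236
```

Call:
move_arm:
  deltas:
    - {"x":0,"y":0,"z":0.002,"wx":0,"wy":0,"wz":0,"hand":0}
    - {"x":0,"y":0,"z":0.003,"wx":0,"wy":0,"wz":0,"hand":0}
  grip_force: 50

```text
time: 17.12
tool_pos: [0.5166, 0.0181, 0.1552]
tool_rot: [3.141, 0.001, 2.896]
contact_force: [0.1, -0.2, -0.8]
opening: 0.0238
```

Call:
move_arm:
  deltas:
    - {"x":0,"y":0,"z":0.001,"wx":0,"wy":0,"wz":0,"hand":0}
    - {"x":0,"y":0,"z":0.002,"wx":0,"wy":0,"wz":0,"hand":0}
  grip_force: 50

```text
time: 17.38
tool_pos: [0.5164, 0.018, 0.1528]
tool_rot: [3.141, 0.0, 2.896]
contact_force: [-0.6, 1.1, -1.0]
opening: 0.0236
```

Call:
move_arm:
  deltas:
    - {"x":0,"y":0,"z":0.001,"wx":0,"wy":0,"wz":0,"hand":0}
    - {"x":0,"y":0,"z":0.002,"wx":0,"wy":0,"wz":0,"hand":0}
  grip_force: 50

```text
time: 17.62
tool_pos: [0.5164, 0.018, 0.1507]
tool_rot: [3.142, 0.0, 2.896]
contact_force: [0.4, -0.0, -0.1]
opening: 0.0238
```

Call:
move_arm:
  deltas:
    - {"x":0,"y":0,"z":0.001,"wx":0,"wy":0,"wz":0,"hand":0}
    - {"x":0,"y":0,"z":0.002,"wx":0,"wy":0,"wz":0,"hand":0}
  grip_force: 50

```text
time: 17.88
tool_pos: [0.5164, 0.018, 0.1486]
tool_rot: [3.142, 0.0, 2.896]
contact_force: [-0.3, 1.2, -0.1]
opening: 0.024
```

Sliding on freely.

Call:
move_arm:
  deltas:
    - {"x":0,"y":0,"z":0.001,"wx":0,"wy":0,"wz":0,"hand":0}
    - {"x":0,"y":0,"z":0.003,"wx":0,"wy":0,"wz":0,"hand":0}
  grip_force: 50

```text
time: 18.12
tool_pos: [0.5164, 0.018, 0.1457]
tool_rot: [3.142, 0.0, 2.896]
contact_force: [0.5, 1.1, -0.6]
opening: 0.0238
```

Call:
move_arm:
  deltas:
    - {"x":0,"y":0,"z":0.001,"wx":0,"wy":0,"wz":0,"hand":0}
    - {"x":0,"y":0,"z":0.0025,"wx":0,"wy":0,"wz":0,"hand":0}
  grip_force: 50

```text
time: 18.38
tool_pos: [0.5164, 0.018, 0.1432]
tool_rot: [3.141, 0.0, 2.896]
contact_force: [0.1, 0.3, -0.7]
opening: 0.0236
```

Call:
move_arm:
  deltas:
    - {"x":0,"y":0,"z":0.001,"wx":0,"wy":0,"wz":0,"hand":0}
    - {"x":0,"y":0,"z":0.002,"wx":0,"wy":0,"wz":0,"hand":0}
  grip_force: 50

```text
time: 18.62
tool_pos: [0.5164, 0.018, 0.1412]
tool_rot: [3.141, 0.0, 2.896]
contact_force: [0.6, -0.3, -0.8]
opening: 0.0238
```

Call:
move_arm:
  deltas:
    - {"x":0,"y":0,"z":0.001,"wx":0,"wy":0,"wz":0,"hand":0}
    - {"x":0,"y":0,"z":0.001,"wx":0,"wy":0,"wz":0,"hand":0}
  grip_force: 50

```text
time: 18.88
tool_pos: [0.5163, 0.018, 0.1401]
tool_rot: [3.142, -0.0, 2.896]
contact_force: [-0.5, 0.0, -0.9]
opening: 0.0239
```

Call:
move_arm:
  deltas:
    - {"x":0,"y":0,"z":0.001,"wx":0,"wy":0,"wz":0,"hand":0}
    - {"x":0,"y":0,"z":0.001,"wx":0,"wy":0,"wz":0,"hand":0}
  grip_force: 50

```text
time: 19.12
tool_pos: [0.5165, 0.018, 0.1396]
tool_rot: [3.141, 0.001, 2.896]
contact_force: [-1.9, 0.4, 4.5]
opening: 0.0239
```

Call:
move_arm:
  deltas:
    - {"x":0,"y":0,"z":0.001,"wx":0,"wy":0,"wz":0,"hand":0}
    - {"x":0,"y":0,"z":0.001,"wx":0,"wy":0,"wz":0,"hand":0}
  grip_force: 50

```text
time: 19.38
tool_pos: [0.5166, 0.018, 0.1396]
tool_rot: [3.141, 0.001, 2.896]
contact_force: [-3.1, 1.1, 11.2]
opening: 0.0237
```

Seated exactly at the predicted height (TCP 0.1396), with a hard 11 N stop. I'll ease off, open and withdraw.

Call:
move_arm:
  deltas:
    - {"x":0,"y":0,"z":-0.001,"wx":0,"wy":0,"wz":0,"hand":0}
    - {"x":0,"y":0,"z":-0.001,"wx":0,"wy":0,"wz":0,"hand":0.35}
    - {"x":0,"y":0,"z":-0.001,"wx":0,"wy":0,"wz":0,"hand":0.6}
    - {"x":0,"y":0,"z":-0.001,"wx":0,"wy":0,"wz":0,"hand":0.6}
    - {"x":0,"y":0,"z":-0.001,"wx":0,"wy":0,"wz":0,"hand":0.6}
  grip_force: 50

```text
time: 20.0
tool_pos: [0.5163, 0.018, 0.1391]
tool_rot: [3.142, -0.0, 2.896]
contact_force: [-0.3, 0.1, 0.1]
opening: 0.0542
```

Call:
move_arm:
  deltas:
    - {"x":0,"y":0,"z":-0.02,"wx":0,"wy":0,"wz":0,"hand":0.6}
    - {"x":0,"y":0,"z":-0.06,"wx":0,"wy":0,"wz":0,"hand":0.6}
    - {"x":0,"y":0,"z":-0.12,"wx":0,"wy":0,"wz":0,"hand":0.6}
    - {"x":0,"y":0.04,"z":-0.17,"wx":0,"wy":0,"wz":0,"hand":0.6}
    - {"x":0,"y":0.1,"z":-0.17,"wx":0,"wy":0,"wz":0,"hand":0.6}
    - {"x":0,"y":0.1,"z":-0.17,"wx":0,"wy":0,"wz":0,"hand":0.6}
    - {"x":0,"y":0.1,"z":-0.17,"wx":0,"wy":0,"wz":0,"hand":0.6}
  grip_force: 50

```text
time: 20.88
tool_pos: [0.5404, 0.1148, 0.3087]
tool_rot: [-3.141, -0.001, 2.897]
contact_force: [0.2, 0.1, -1.4]
opening: 0.0549
```

```bash
python3 - <<'E'
from h import *
s=state()
a,p=grab('wrist','w8.png');b,q=grab('side','s8.png')
K=W(.0,.0014,.163); c,n=np.cos(PO[2]),np.sin(PO[2])
C=[W(x,.0014+y,.163) for x in(-.025,.025) for y in(-.012,.012)]
for im,P in((a,p),(b,q)):
    for u in proj(P,C): cv2.circle(im,tuple(int(round(v)) for v in u),1,(0,0,255),-1)
o=np.zeros((600,800,3),np.uint8); u=proj(p,[K])[0].astype(int); print(u)
x0=max(0,u[0]-70);y0=max(0,u[1]-80)
o[:,:400]=cv2.resize(a[y0:y0+180,x0:x0+120],(400,600)); o[:,400:]=cv2.resize(b[130:280,220:320],(400,600)); cv2.imwrite('pics/v8.png',o)
E
```

```text
t 20.875 tcp [0.5404 0.1148 0.3087] rpy [-3.1408e+00 -9.0000e-04  2.8966e+00] F [ 0.23  0.09 -1.44] op 0.0549
[156 182]
```

View pics/v8.png

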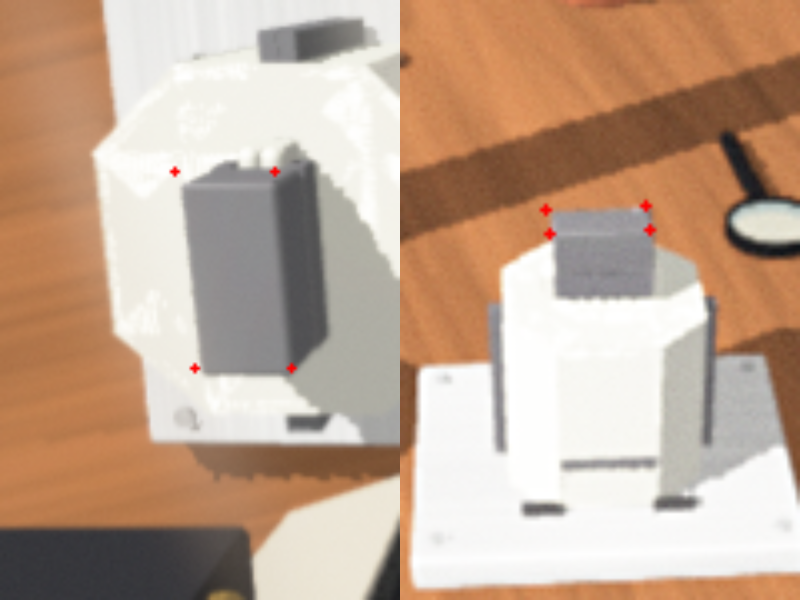

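The clip is down on the joined rim, straight and flush, with its projected corners within about 3 mm. The shells are shut with no visible gap, and the gripper is clear. Handing in.

```bash
python3 -c "
from h import *
state(); print(robot.hand_in())"
```

```text
t 20.975 tcp [0.5405 0.114  0.3089] rpy [-3.1410e+00 -8.0000e-04  2.8947e+00] F [-0.82  0.31 -0.46] op 0.0549
the job is handed in; nothing more can be done
None
```

The jar is packed, and I handed the job in at about 21 s; no verdict was reported. I pushed both half shells shut by their rims with the closed fingers, until each stood firm on its stop at about 12–14 N. Then I slid the clip down over the joined rim until it stopped at the expected height under 11 N, let go and withdrew.

**Last checks:**
- **Clip and shells:** The final wrist and side pictures show the shells closed and the clip straight on the rim, roughly 2–3 mm off centre along it. The force on the tool was near zero at hand-in.
- **Forcing:** On the first push the rim edge slipped under the rounded fingertip and the reading reached about 29 N, below the 45 N limit. I backed off and started again with the fingers lower.
- **Where the seam lies:** My estimates differed by about 1 mm (feel 1.8 mm, camera 0.9 mm off the first fit). I aimed between them, and the clip met no real resistance.
- **Not checked:** The jar is hidden inside the shells, so I could not see it at the end. I did not measure the sample box, loupe and sherd afterwards; the arm did not go near them.

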